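# Cap the check valve without cracking the cap

## Robot

A 6-joint arm with a two-finger parallel gripper is mounted at the origin on the work surface. World frame = base frame: x ahead of the robot, y to its left, z up, the work surface at z = 0. Lengths are in m, angles in rad, forces in N, time in s.
With the tool pointing down it reaches from about 0.275 to 0.75 m from the base axis. Payload 10.2 kg.
Tool frame: the origin (TCP) lies midway between the tips of the shut fingers; the grasp point (between the pads) lies 19 mm behind it (env.hold_point_z is the distance from the TCP to the grasp point, in m); x points along the fingers, z is the direction in which the jaws open and shut, and the axes are right-handed (so a half turn about x gives the same grasp; the last joint's range is limited). The gripper opens to 85 mm and grips with 20 to 120 N. Pads are 22 mm wide; open, the fingers measure 114 mm over their backs; the gripper's body (76 mm by 85 mm) begins 54 mm behind the grasp point. The pads swing forward as they close: fully open they stand 13 mm farther back than shut.
Start: joints at [0.906, 0.313, 1.498, -0, 1.331, -0.223], TCP at [0.224, 0.475, 0.231] pointing down, gripper open.
Joint ranges: [-2.94, 2.94], [-0.97, 2.17], [0.19, 2.56], [-1.23, 4.37], [0.02, 3.11], [-2.88, 2.88]. Speed limits (rad/s): [2.39, 2.39, 3.01, 3.14, 3.14, 3.14].

## Interface

Orientations are given as a unit quaternion [x, y, z, w].
In Python, from bench import env, kinematics, monitor, eyes, job gives the robot as it stands. The module is installed in compiled form; this text tells all that it offers. Calls block until the motion is done:
- env.reach(position, orientation): joint-space move of the TCP to a pose.
- env.movel(position, velocity=0.15, frame=None, guard=None): straight line of the TCP; frame=None keeps the orientation; velocity is the mean speed in m/s. With guard (N) it stops when the force on the tool has changed by that much, and returns True; else False.
- env.set_joints(angles): joint-space move.
- env.release() and env.close_gripper(effort=None): open the fingers fully, or close them until they stop; effort is the grip in N (None keeps the last).
- env.hold(seconds).
- kinematics.ik(position, orientation): joint angles nearest the present ones, or None.
- monitor.sense(): the state.
- eyes.grab_frame(name): name is "scene" or "top" or "wrist"; returns a dict with "frame" (480x640x3 uint8, red, green, blue), "mtx" (3x3 intrinsics, pixels), "view" (4x4, takes a point from world to camera coordinates). Camera axes: x right, y down, z forward; pixel columns grow to the right and rows downward; lengths in m; the calibration is good to about 2 mm. A picture is of the moment at which its call begins. There is no depth.
A pose or a line that the arm cannot do raises env.MotionError and nothing moves.
- job.hand_in(): hands the job in, once; it reports no verdict.
The state is a dict: "clock": time; "joints": joint angles; "qvel": joint speeds; "joint_efforts": joint torques, N m; "position": TCP position; "ee_rot": TCP orientation; "contact_force": force on the tool from outside, world axes, zero at the start; "ft_torque": the same for the moment, N m; "finger_gap": opening from 0.0 (shut) to 1.0 (fully open).
Only numpy, scipy, OpenCV 4.12 (cv2) and the standard library are available. Lean on these libraries where they do the work, as an engineer would, in place of code of your own. Each camera call takes 0.05 s, during which the arm holds its last target.

## Task

Put the orange plastic coupler cap over the open stub of the bronze check valve to keep dirt out, lowering it until its rim sits flat on the valve's shoulder before you let go. The cap is thin and cracks easily, so hold it with a light grip and do not press it down hard. Leave the valve standing where it is and do not disturb the grey tee or the steel nut.

Things in the scene. Friction and masses are not known exactly. Their poses are not given: they have to be found in the camera images.
- cap_center (a point): Orange plastic coupler cap: a thin-walled cup, mouth down on the bench, 52 mm outside diameter, 52 mm tall, bore 46 mm wide and 48 mm deep, 45 g. The point is on its axis half-way up; z is its axis, up to the closed crown. It cracks if gripped with more than about 45 N (the push of each of two fingers) or pressed onto the valve with more than 25 N.
- valve_seat (a point): Bronze check valve standing on its foot, loose, 0.95 kg: body 68 mm wide with a flat shoulder 60 mm above the bench; on it the open stub, 28 mm wide, 34 mm tall (top 94 mm up). A side plug reaches 47 mm from the axis along x, 31 mm up. The point is the shoulder's centre, at the stub's root; z is up along the stub. With the rim on the shoulder the cap's centre is 26 mm above it.
- tee_center (a point): Grey cast-iron tee fitting (not to be touched): run 94 mm long along its y axis, 46 mm wide, branch pointing up, 70 mm tall, 0.75 kg. The point is on the branch axis 35 mm above the bench.
- nut_center (a point): Polished steel hexagonal swivel nut (not to be touched): 50 mm across flats, 32 mm high, 30 mm hole, 0.3 kg. The point is on its axis half-way up.
Not all that is in view belongs to the job. Of the things that look like the part that bears cap_center, take the one that is farthest to the robot's right at the start.

How it is judged:
By the outcome, as a careful person would: the job done as asked, in the order asked, and still so for the second after the job is handed in, with the robot touching nothing.
It also fails if it takes over 40 s, if anything falls off the work surface, if the arm or the gripper's body presses on something with over 40 N, if the wrist force passes 120 N, or if a joint passes its speed limit or range.

## Working session

There is one attempt and no reset: what is moved stays moved. The work goes in short steps, each a Python script; the robot and the scene stay as the last script left them, time stands still between calls to the robot, and variables do not carry over. Pictures are saved under pics/ and viewed, and the job is handed in when it is done.

```bash
mkdir -p pics; python3 - <<'E'
from bench import env,monitor,eyes
import cv2,numpy as np,pickle
d={}
for n in("scene","top","wrist"):
    f=eyes.grab_frame(n); d[n]=f; cv2.imwrite(f"pics/{n}0.png",f["frame"][:,:,::-1]); print(n,np.round(f["mtx"],1).tolist(),np.round(f["view"],3).tolist())
pickle.dump(d,open("f0.pkl","wb"))
s=monitor.sense();print(s["clock"],s["ee_rot"],s["finger_gap"],env.hold_point_z)
E
```

```text
scene [[537.3, 0.0, 319.2], [0.0, 537.3, 239.2], [0.0, 0.0, 1.0]] [[0.086, 0.996, 0.02, -0.032], [0.707, -0.047, -0.705, -0.307], [-0.702, 0.075, -0.709, 1.367], [0.0, 0.0, 0.0, 1.0]]
top [[602.4, 0.0, 317.3], [0.0, 602.4, 230.7], [0.0, 0.0, 1.0]] [[-0.008, -1.0, 0.016, 0.002], [-0.996, 0.007, -0.085, 0.506], [0.085, -0.016, -0.996, 1.168], [0.0, 0.0, 0.0, 1.0]]
wrist [[354.9, 0.0, 314.6], [0.0, 354.9, 237.1], [0.0, 0.0, 1.0]] [[0.427, 0.904, -0.001, -0.525], [0.866, -0.408, 0.29, -0.037], [0.262, -0.125, -0.957, 0.379], [0.0, 0.0, 0.0, 1.0]]
0.15 [-0.37841218  0.5977367   0.3782071   0.59705481] 1.0014193206936461 0.0187
```

View pics/scene0.png

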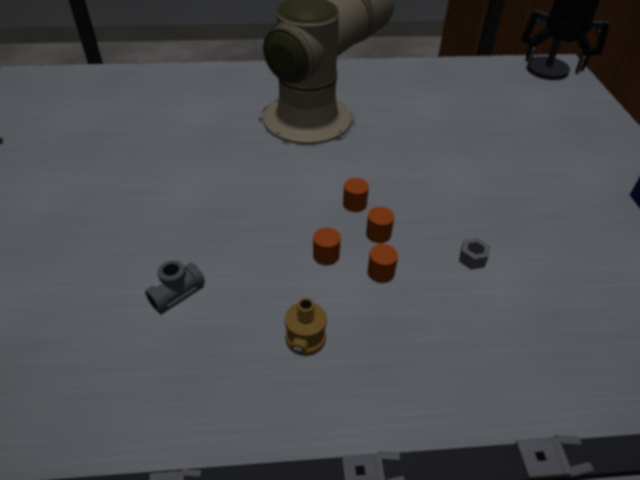

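View pics/top0.png

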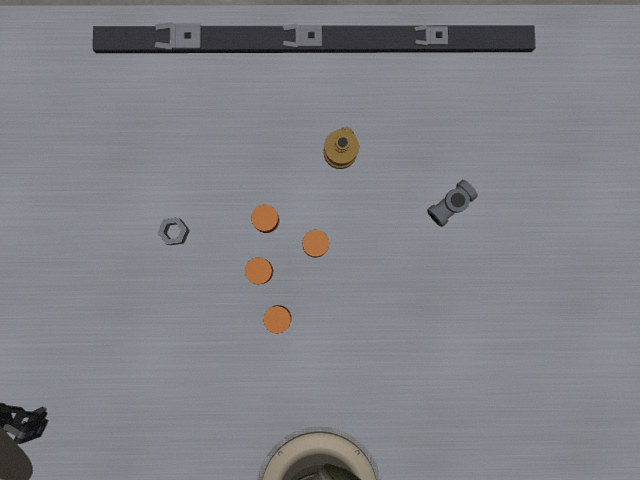

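View pics/wrist0.png

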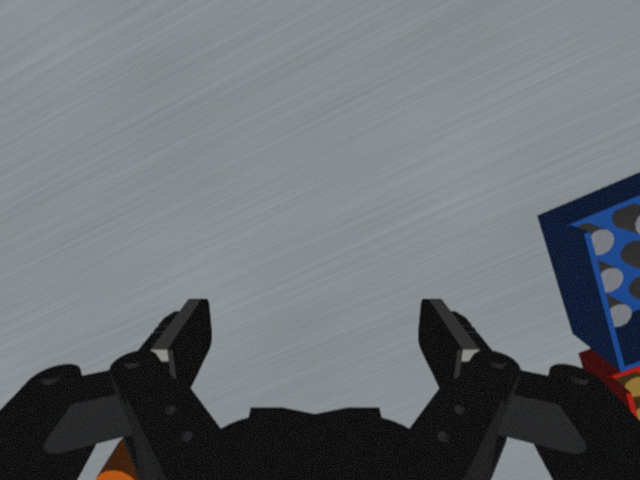

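The top view shows four caps. The one farthest to the robot's right (−y, the image's right) is at pixel (315,243). The valve is at (341,148), the tee at (455,201) and the nut at (174,231). Next I'll zoom in and measure.

```bash
cat > h.py <<'E'
import numpy as np,cv2
def back(f,uv,z):
    K,V=np.array(f["mtx"]),np.array(f["view"]);R,t=V[:3,:3],V[:3,3]
    c=-R.T@t; d=R.T@np.linalg.inv(K)@np.array([uv[0],uv[1],1.]); return c+d*(z-c[2])/d[2]
def proj(f,p):
    K,V=np.array(f["mtx"]),np.array(f["view"]); q=K@(V[:3,:3]@np.asarray(p).T+V[:3,3:4] if np.ndim(p)>1 else V[:3,:3]@np.asarray(p)+V[:3,3]); return (q[:2]/q[2]).T
def circ(c,r,z,n=60):
    a=np.linspace(0,2*np.pi,n); return np.c_[c[0]+r*np.cos(a),c[1]+r*np.sin(a),z+0*a]
def draw(f,items,ctr,w,h,s):
    u0,v0=int(ctr[0]-w/2),int(ctr[1]-h/2)
    im=cv2.resize(f["frame"][v0:v0+h,u0:u0+w,::-1],None,fx=s,fy=s,interpolation=cv2.INTER_CUBIC)
    for pts,col in items:
        q=(proj(f,pts)-[u0,v0]+.5)*s-.5
        cv2.polylines(im,[np.round(q*8).astype(int)],False,col,1,cv2.LINE_AA,3)
    return im
E
python3 - <<'E'
import pickle;from h import *
d=pickle.load(open("f0.pkl","rb"))
f=d["top"];im=f["frame"];hsv=cv2.cvtColor(im,cv2.COLOR_RGB2HSV)
m=((hsv[...,0]<14)&(hsv[...,1]>150)&(hsv[...,2]>150)).astype(np.uint8)
n,l,st,ce=cv2.connectedComponentsWithStats(m)
for i in range(1,n):
    if st[i,4]>100:print(st[i].tolist(),ce[i].round(1),back(f,ce[i],.052).round(4))
f=d["scene"];hsv=cv2.cvtColor(f["frame"],cv2.COLOR_RGB2HSV)
m=((hsv[...,0]<14)&(hsv[...,1]>150)&(hsv[...,2]>185)).astype(np.uint8)
n,l,st,ce=cv2.connectedComponentsWithStats(m)
for i in range(1,n):
    if st[i,4]>100:print("sc",st[i].tolist(),ce[i].round(1),back(f,ce[i],.052).round(4))
a=cv2.resize(d["top"]["frame"][115:180,305:380,::-1],None,fx=8,fy=8,interpolation=cv2.INTER_CUBIC)
cv2.imwrite("pics/vt.png",a)
a=cv2.resize(d["scene"]["frame"][285:360,265:345,::-1],None,fx=8,fy=8,interpolation=cv2.INTER_CUBIC)
cv2.imwrite("pics/vs.png",np.clip(a*1.6,0,255).astype(np.uint8))
E
```

```text
[251, 205, 27, 26, 473] [263.8 217.3] [0.5301 0.1019 0.052 ]
[303, 231, 25, 25, 338] [314.8 242.9] [0.4801 0.004  0.052 ]
[245, 258, 27, 26, 491] [257.8 270.4] [0.4282 0.1133 0.052 ]
[264, 306, 26, 27, 520] [276.4 319.3] [0.3352 0.078  0.052 ]
```

View pics/vt.png

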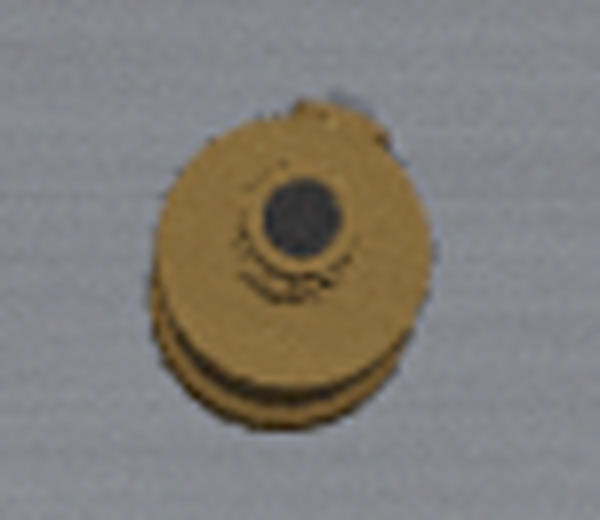

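View pics/vs.png

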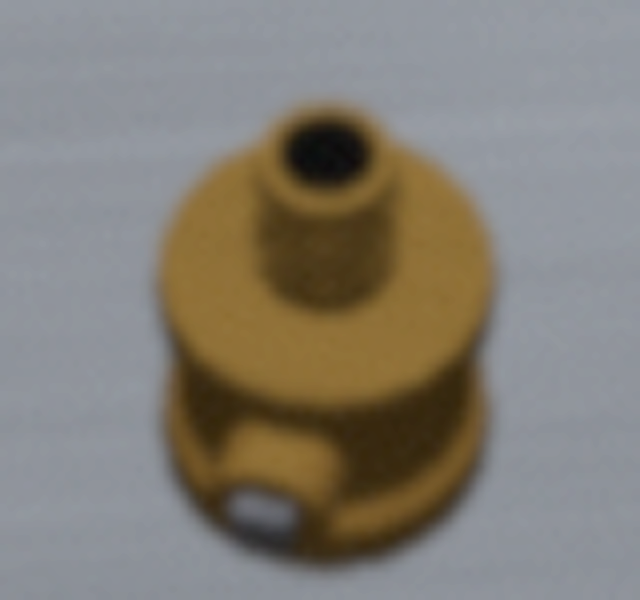

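```bash
python3 - <<'E'
import pickle;from h import *
from scipy.optimize import least_squares
d=pickle.load(open("f0.pkl","rb"));T,S=d["top"],d["scene"]
print(back(T,(342.3,141.7),.094),back(T,(341.3,145.8),.06),back(S,(305.4,303.7),.094))
for f,n in((T,"t"),(S,"s")):
    im=f["frame"];u,v=proj(f,[.48,.004,.03]).astype(int);print(n,u,v)
    hsv=cv2.cvtColor(im,cv2.COLOR_RGB2HSV)
    m=(((hsv[...,0]<12)|(hsv[...,0]>172))&(hsv[...,1]>140)).astype(np.uint8)
    k,l,st,ce=cv2.connectedComponentsWithStats(m)
    i=l[v,u];print(st[i],ce[i])
    # silhouette fit by rendering cylinder hull
    def sil(c,s=8):
        q=proj(f,np.r_[circ(c,.026,0),circ(c,.026,.052)])
        hull=cv2.convexHull(((q-[u-40,v-40]+.5)*s).astype(np.float32)).round().astype(int)
        z=np.zeros((80*s,80*s),np.uint8);cv2.fillPoly(z,[hull],1);return cv2.resize(z.astype(np.float32),(80,80),interpolation=cv2.INTER_AREA)
    M=(l[v-40:v+40,u-40:u+40]==i).astype(np.float32)
    from scipy.optimize import minimize
    r=minimize(lambda c:((sil(c)-M)**2).sum(),[.48,.004],method="Nelder-Mead",options=dict(initial_simplex=[[.48,.004],[.486,.004],[.48,.010]],xatol=1e-4))
    print(r.x,r.fun,M.sum())
    w=(.583,-.041)
    cv2.imwrite(f"pics/ov_{n}c.png",draw(f,[(circ(r.x,.026,.052),(255,255,0)),(circ(r.x,.026,0),(255,0,0))],(u,v),70,60,8))
E
```

```text
[ 0.66763788 -0.04858991  0.094     ] [ 0.66760571 -0.04859228  0.06      ] [ 0.66493419 -0.04857889  0.094     ]
t 314 243
[     0      0    640    480 307127] [319.5097305  239.49837689]
[0.53203951 0.01390626] 5739.169921875 6380.0
s 326 245
[314 228  26  36 799] [326.03379224 245.27158949]
[0.47379794 0.00296851] 137.52294921875 799.0
```

The valve axis comes out at about (0.667, −0.0486), and the two cameras agree within 3 mm. The target cap is at about (0.480, 0.004). I'll move above the cap and check with the wrist camera.

```bash
cat >> h.py <<'E'
from scipy.spatial.transform import Rotation as Ro
def down(yaw):  # jaw axis direction angle in the xy plane
    x=np.array([0,0,-1.]);z=np.array([np.cos(yaw),np.sin(yaw),0]);return Ro.from_matrix(np.c_[x,np.cross(z,x),z]).as_quat()
E
python3 - <<'E'
from h import *;import pickle
from bench import env,monitor,eyes,kinematics
for y in(np.pi/2,-np.pi/2):
    for p in([.48,.004,.16],[.48,.004,.016],[.667,-.0486,.2],[.667,-.0486,.076]):
        q=kinematics.ik(p,down(y));print(y,p,None if q is None else np.round(q,2))
print(Ro.from_quat(monitor.sense()["ee_rot"]).as_matrix().round(2))
E
```

```text
1.5707963267948966 [0.48, 0.004, 0.16] [-0.24  0.29  1.73 -0.    1.12 -1.81]
1.5707963267948966 [0.48, 0.004, 0.016] [-0.24  0.52  1.85 -0.    0.77 -1.81]
1.5707963267948966 [0.667, -0.0486, 0.2] [-0.25  0.66  1.04 -0.    1.44 -1.82]
1.5707963267948966 [0.667, -0.0486, 0.076] [-0.25  0.77  1.19 -0.    1.19 -1.82]
-1.5707963267948966 [0.48, 0.004, 0.16] [-0.24  0.29  1.73 -0.    1.12  1.33]
-1.5707963267948966 [0.48, 0.004, 0.016] [-0.24  0.52  1.85 -0.    0.77  1.33]
-1.5707963267948966 [0.667, -0.0486, 0.2] [-0.25  0.66  1.04 -0.    1.44  1.32]
-1.5707963267948966 [0.667, -0.0486, 0.076] [-0.25  0.77  1.19 -0.    1.19  1.32]
[[-0.   -0.9   0.43]
 [-0.    0.43  0.9 ]
 [-1.    0.   -0.  ]]
```

```bash
python3 - <<'E'
from h import *;import pickle
from bench import env,monitor,eyes
env.reach([.48,.004,.16],down(np.pi/2))
s=monitor.sense();print(s["clock"],s["position"],s["contact_force"])
f=eyes.grab_frame("wrist");t=eyes.grab_frame("scene");pickle.dump((f,t),open("f1.pkl","wb"))
im=f["frame"][:,:,::-1].copy()
for z in(.052,0):cv2.polylines(im,[np.round(proj(f,circ((.48,.004),.026,z))).astype(int)],False,(255,255,0),1)
for z,r in((.06,.034),(.094,.014)):cv2.polylines(im,[np.round(proj(f,circ((.667,-.0486),r,z))).astype(int)],False,(255,0,255),1)
cv2.imwrite("pics/w1.png",im)
E
```

```text
2.1 [0.48005555 0.004555   0.16010149] [-0.89127938 -0.01164659  0.7507736 ]
```

View pics/w1.png

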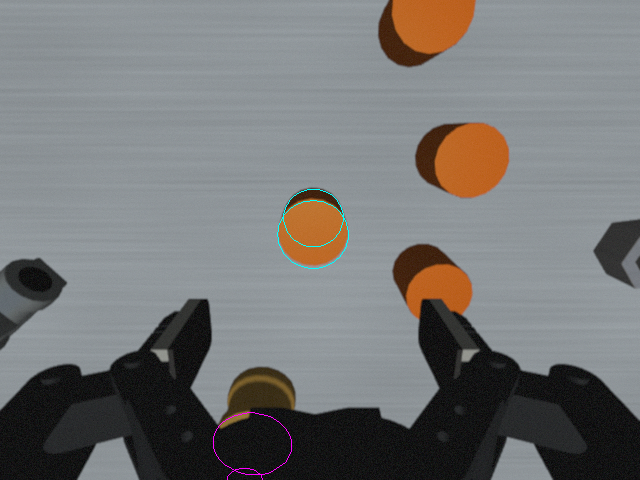

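The wrist view shows the predicted outline matching the cap's crown at (313,234) within about a pixel. The neighbouring caps are clear of the fingers. I'll descend and grip at 24 N.

```bash
python3 - <<'E'
from h import *
from bench import env,monitor,eyes
def p(n):
    s=monitor.sense();print(n,round(s["clock"],2),s["position"].round(4),np.round(s["contact_force"],2),round(s["finger_gap"],3))
print(env.movel([.48,.004,.06],.12,guard=8));p("a")
print(env.movel([.48,.004,.018],.06,guard=5));p("b")
env.close_gripper(24);p("c")
f=eyes.grab_frame("wrist");cv2.imwrite("pics/w2.png",f["frame"][:,:,::-1])
f=eyes.grab_frame("scene");cv2.imwrite("pics/s2.png",cv2.resize(f["frame"][150:330,220:460,::-1],None,fx=3,fy=3))
E
```

```text
False
a 3.18 [0.4804 0.0039 0.0606] [-0.08 -0.55  0.31] 1.001
False
b 4.03 [0.4802 0.004  0.0182] [ 0.05 -0.48  0.07] 0.998
c 4.45 [0.4802 0.004  0.0184] [-0.77  0.24  5.94] 0.596
```

View pics/w2.png

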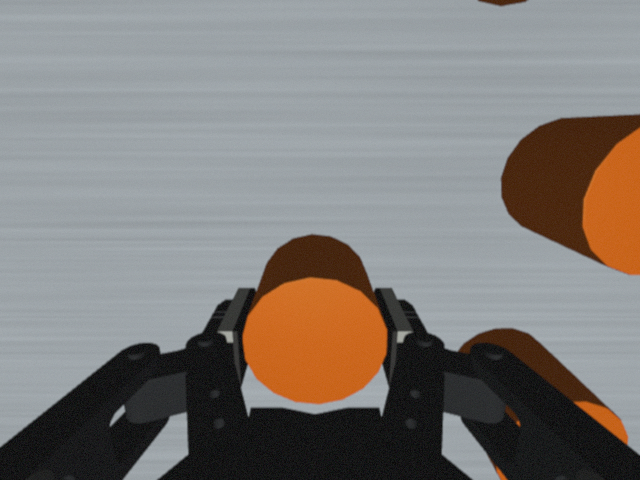

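View pics/s2.png

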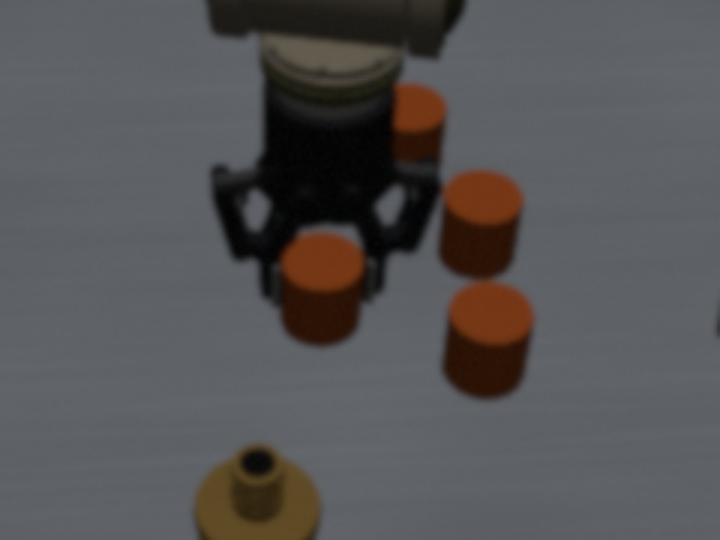

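The fingers hold the cap centred between the pads (crown at (315,340)). Now I'll lift and hover over the valve.

```bash
python3 - <<'E'
from h import *;import pickle
from bench import env,monitor,eyes
def p(n):
    s=monitor.sense();print(n,round(s["clock"],2),s["position"].round(4),np.round(s["contact_force"],2),round(s["finger_gap"],3))
env.movel([.48,.004,.15],.12);p("lift")
env.movel([.667,-.0486,.15],.12);env.hold(.3);p("over")
d={n:eyes.grab_frame(n) for n in("scene","wrist","top")};pickle.dump(d,open("f2.pkl","wb"))
s=d["scene"];c=monitor.sense()["position"]
zb=c[2]-.0184
it=[(circ((.667,-.0486),.034,.06),(255,0,255)),(circ((.667,-.0486),.014,.094),(255,0,255)),(circ(c,.026,zb+.052),(255,255,0)),(circ(c,.026,zb),(255,255,0))]
cv2.imwrite("pics/s3.png",draw(s,it,(305,290),120,120,5))
cv2.imwrite("pics/s3b.png",draw(s,[],(305,290),120,120,5))
cv2.imwrite("pics/w3.png",d["wrist"]["frame"][:,:,::-1])
E
```

```text
lift 5.8 [0.4796 0.0041 0.1493] [-0.03 -0.07 -0.76] 0.595
over 7.87 [ 0.6669 -0.0486  0.1501] [0.08 0.17 0.45] 0.592
```

View pics/s3.png

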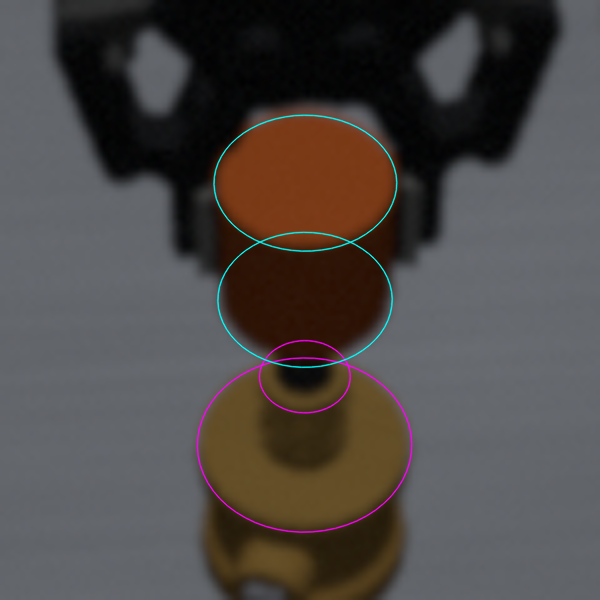

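View pics/s3b.png

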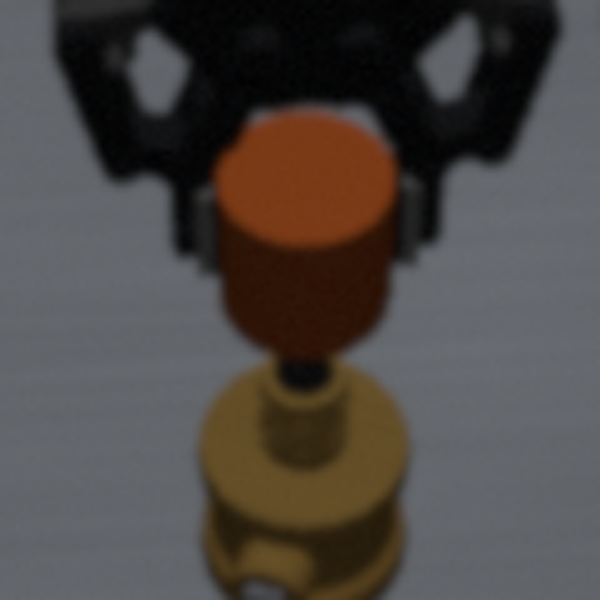

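View pics/w3.png

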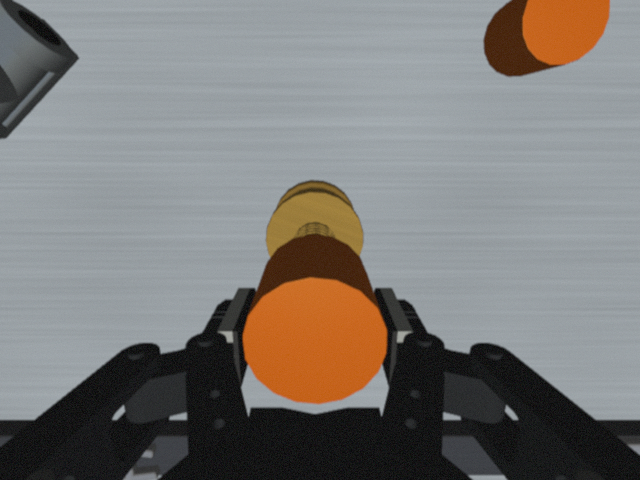

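The cap hangs upright and coaxial with the stub. In the scene view, the valve and cap outlines are offset by the same ~1 px, so they agree relative to each other. Next is a guarded, slow lowering.

```bash
python3 - <<'E'
from h import *;import pickle
from bench import env,monitor,eyes
def p(n):
    s=monitor.sense();print(n,round(s["clock"],2),s["position"].round(4),np.round(s["contact_force"],2),np.round(s["ft_torque"],2),round(s["finger_gap"],3))
g=env.movel([.667,-.0486,.09],.05,guard=5);p(f"near {g}")
if not g:
    env.hold(.2)
    g=env.movel([.667,-.0486,.072],.012,guard=4);p(f"seat {g}");env.hold(.2);p("held")
d={n:eyes.grab_frame(n) for n in("scene","wrist","top")};pickle.dump(d,open("f3.pkl","wb"))
cv2.imwrite("pics/s4.png",np.clip(draw(d["scene"],[],(305,290),120,120,5)*1.5,0,255).astype(np.uint8))
E
```

```text
near False 9.37 [ 0.6672 -0.0486  0.0904] [-0.33  0.41 -0.23] [-0.    0.02 -0.03] 0.594
seat True 10.53 [ 0.667  -0.0486  0.0784] [-0.75 -0.12  4.62] [-0.    0.13 -0.03] 0.599
held 10.72 [ 0.667  -0.0486  0.0784] [-0.12  0.04  6.63] [-0.02  0.05 -0.02] 0.596
```

View pics/s4.png

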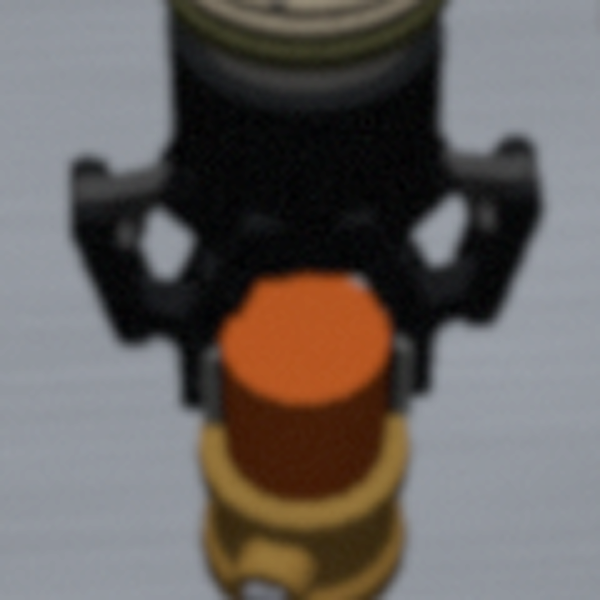

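Contact came at TCP z = 0.0784, exactly as predicted, with 5–7 N and the rim flush and centred on the shoulder. Now I'll release and withdraw straight up.

```bash
python3 - <<'E'
from h import *;import pickle
from bench import env,monitor,eyes
def p(n):
    s=monitor.sense();print(n,round(s["clock"],2),s["position"].round(4),np.round(s["contact_force"],2),round(s["finger_gap"],3))
env.release();p("open")
env.movel([.667,-.0486,.22],.1);p("up")
env.movel([.5,-.0486,.25],.15);env.hold(.3);p("back")
d={n:eyes.grab_frame(n) for n in("scene","wrist","top")};pickle.dump(d,open("f4.pkl","wb"))
v=(.667,-.0486)
it=[(circ(v,.026,.112),(255,255,0)),(circ(v,.034,.06),(255,0,255))]
a=np.hstack([draw(d["scene"],[],(305,310),80,100,5),draw(d["scene"],it,(305,310),80,100,5)])
cv2.imwrite("pics/s5.png",np.clip(a*1.5,0,255).astype(np.uint8))
cv2.imwrite("pics/t5.png",d["top"]["frame"][:,:,::-1])
f0=pickle.load(open("f0.pkl","rb"))
for n,b in(("tee",(150,255,205,312)),("nut",(455,235,492,272))):
    x0,y0,x1,y1=b;print(n,cv2.absdiff(d["scene"]["frame"],f0["scene"]["frame"])[y0:y1,x0:x1].max())
x0,y0,x1,y1=280,322,330,352
df=cv2.absdiff(d["scene"]["frame"],f0["scene"]["frame"])[y0:y1,x0:x1];print("valve low",df.max(),df.mean())
E
```

```text
open 11.32 [ 0.6665 -0.0485  0.0774] [-0.33  0.14  0.4 ] 0.999
up 12.89 [ 0.6668 -0.0486  0.2193] [-0.09 -0.23 -0.59] 1.001
back 14.47 [ 0.5001 -0.0486  0.2498] [ 0.59  0.15 -0.75] 0.999
tee 6
nut 6
valve low 57 6.695333333333333
```

View pics/s5.png

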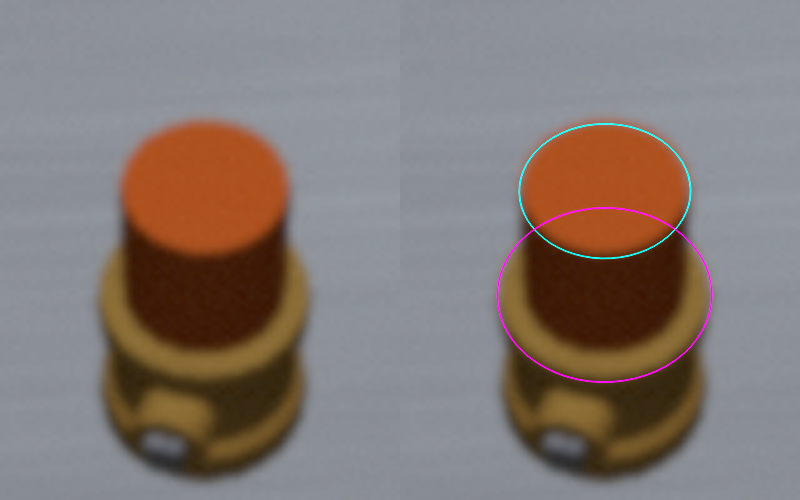

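View pics/t5.png

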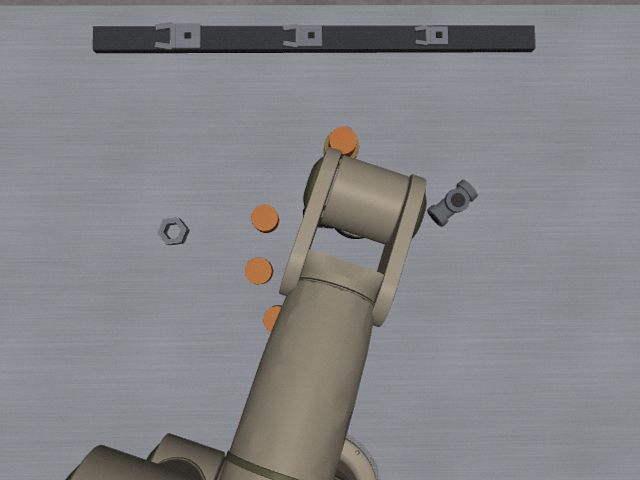

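```bash
python3 - <<'E'
import pickle,cv2
from bench import job
a=pickle.load(open("f0.pkl","rb"))["scene"]["frame"];b=pickle.load(open("f4.pkl","rb"))["scene"]["frame"]
print(cv2.absdiff(a,b)[333:358,280:332].max())
job.hand_in()
E
```

```text
6
the job is handed in; nothing more can be done
```

The orange cap farthest to the robot's right is now over the stub of the bronze check valve, with its rim flat on the shoulder. I handed the job in at about 14.5 s.

- **Grip and seating:** I held the cap at 24 N and lowered it slowly under a 4 N force guard. It touched at a tool height of 78.4 mm, exactly as predicted, and the push was 5–7 N before I let go.
- **Final check:** After the arm withdrew, the scene view showed the cap upright and centred on the shoulder. The lower part of the valve, the tee and the nut differed from the first picture only by image noise.
- **Disagreement:** The scene and top cameras differ by about 3 mm in x on where the valve is. This is close to their calibration error and well inside the 9 mm of clearance around the stub. An automatic outline fit for the cap's position failed in both views. I used the colour centroid from the top view instead, and the wrist camera confirmed it to about a pixel.

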